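Set the plotter selector's lever switches

ROBOT

A 6-joint arm with a two-finger parallel gripper is mounted at the origin on the work surface. World frame = base frame: x ahead of the robot, y to its left, z up, the work surface at z = 0. Lengths are in m, angles in rad, forces in N, time in s.
With the tool pointing down it reaches from about 0.275 to 0.875 m from the base axis. Payload 12.5 kg.
Tool frame: the origin (TCP) lies at the very end of the fingers, on their centre line; the grasp point (between the pads) lies ctrl.grip_depth behind it (ctrl.grip_depth is the distance from the TCP to the grasp point, in m); z points along the fingers, y is the direction in which the jaws open and shut (so a half turn about z gives the same grasp; the last joint's range is limited). The gripper opens to 85 mm and grips with 20 to 120 N. Pads are 22 mm wide; open, the fingers measure 114 mm over their backs; the gripper's body (76 mm by 85 mm) begins 54 mm behind the grasp point. The pads swing forward as they close: fully open they stand 13 mm farther back than shut.
Start: joints at [1.193, 0.351, 1.652, -0, 1.139, -0.085], TCP at [0.159, 0.527, 0.231] pointing down, gripper open.
Joint ranges: [-2.75, 2.75], [-0.79, 2.1], [0.01, 2.65], [-1.57, 4.71], [0.07, 3.14], [-2.87, 2.87]. Speed limits (rad/s): [2.22, 2.22, 2.79, 3.14, 3.14, 3.14].

INTERFACE

Orientations are given as a unit quaternion [x, y, z, w].
In Python, from bench import ctrl gives the robot as it stands.
- The arm moves only by the tool drive_tool, never from a script. Its argument "increments" is text: rows parted by semicolons, each of 5 numbers parted by spaces: the shift along the tool's x, y, z in cm, then the turn about the tool's z in degrees, then the finger opening in cm, from 0 to 8.54. In form: tx ty tz spin gripper; .... A call has 1 to 12 rows; each row shifts and turns the pose as measured when the row begins, along the tool's axes as they then stand; what a row does not reach is not made up. A row lasts 1/12 s, in which the tool goes at most 41.7 mm and 7.16 degrees, less where a joint would pass 70% of its speed; a pose out of reach is approached as far as the arm can. A call with a gripper value outside its range is refused whole. The fingers move at their own pace and stop on an object; "grip_force" is the grip in N (left out, the last holds). Time passes only in rows, so rows that do not move let the fingers close. It gives the time, the measured TCP pose, the force and the opening at its end, in the units of the state.
- ctrl.get_obs(): the state, without advancing time (a new reading comes with each control period).
- ctrl.snapshot(name): name is "scene" or "top"; returns a dict with "image" (420x560x3 uint8, blue, green, red), "depth" (420x560 float32, m along the optical axis (not along the pixel's ray), 0 where there is no reading), "camera_matrix" (3x3 intrinsics, pixels), "R" (3x3) and "t" (3): a world point X has camera coordinates R X + t. Camera axes: x right, y down, z forward; pixel columns grow to the right and rows downward; lengths in m; the calibration is good to about 2 mm. A picture is of the moment at which its call begins.
- ctrl.close_job(): hands the job in, once; it reports no verdict.
The state is a dict: "time": time; "joints": joint angles; "joint_velocities": joint speeds; "joint_efforts": joint torques, N m; "tcp_pos": TCP position; "tcp_rot": TCP orientation; "contact_force": force on the tool from outside, world axes, zero at the start; "moment": the same for the moment, N m; "finger_gap": opening from 0.0 (shut) to 1.0 (fully open).
Only numpy, scipy, OpenCV 4.12 (cv2) and the standard library are available. Lean on these libraries where they do the work, as an engineer would, in place of code of your own. Each camera call takes 0.05 s, during which the arm holds its last target.

TASK

Set the plotter address on the desk selector box that has three small lever switches side by side (not the box with two). Seen from the robot, its left and right levers must be tipped fully to the back, away from the robot, and its middle lever fully to the front, towards the robot; some may already be right. Let go and leave them so.

Things in the scene. Friction and masses are not known exactly. Their poses are not given: they have to be found in the camera images.
- selector: Three-lever selector box, dark grey plastic, fixed to the desk: 110 mm front to back (x), 170 mm wide (y), 40 mm high; origin at the centre of its underside. x points to its back (away from the robot, turned up to 20 degrees), y to the left seen from the robot, z up. Blank paper strip along the front of its top. A similar box, 120 mm wide with two levers, stands to its left or right: not to be used.
- lever_left (a joint): Left lever, white paddle, hinged along the box's y at x = 4, y = 50, z = 40 mm (the box's top). 42 mm long: 8 mm round steel stem, then from 14 mm up a paddle 14 mm wide (y), 8 mm thick. 0 = tipped fully to the front (towards the robot), 0.5 rad upright, 1.0 fully to the back. At the ends it leans 0.5 rad, tip 20 mm before or behind the hinge, 77 mm above the desk. Starts at the front.
- lever_middle (a joint): Middle lever, same shape, hinge at x = 4, y = 0, z = 40 mm on the box. 0 = tipped fully to the front (towards the robot), 0.5 rad upright, 1.0 fully to the back. Starts at either end, or now and then left half-way, near upright. The levers tip over: under 1 N along x on the paddle moves one; 0.15 rad past upright it falls to that end by itself and stays.
- lever_right (a joint): Right lever, same shape and behaviour, hinge at x = 4, y = -50, z = 40 mm on the box. 0 = tipped fully to the front (towards the robot), 0.5 rad upright, 1.0 fully to the back. Starts at the back.
Things that resemble listed ones, but are neither listed nor needed, are in the scene too. Leave any turquoise look-alike of the selector alone.

How it is judged:
By the outcome, as a careful person would: the job done as asked, in the order asked, and still so for the second after the job is handed in, with the robot touching nothing.
It also fails if it takes over 38 s, if anything falls off the work surface, if the arm or the gripper's body presses on something with over 40 N, if the wrist force passes 120 N, or if a joint passes its speed limit or range.

## Working session

There is one attempt and no reset: what is moved stays moved. The work goes in short steps, Python scripts to look and compute and a tool call to move; the robot and the scene stay as the last step left them, time stands still between calls to the robot, and variables do not carry over. Pictures are saved under pics/ and viewed, and the job is handed in when it is done.

Besides the shell and the picture viewer there is one more tool, called after "Call:" by a JSON object that holds its "op" and its "data". drive_tool: Moves the arm, as the interface text tells. Its arguments: {"type":"object","properties":{"increments":{"type":"string"},"grip_force":{"type":"number"}},"required":["increments"]}

```bash
ls; mkdir -p pics; python3 - <<'E'
from bench import ctrl
import cv2,numpy as np,pickle
for n in ("scene","top"):
    s=ctrl.snapshot(n); cv2.imwrite(f"pics/{n}0.png",s["image"]); pickle.dump(s,open(f"{n}0.pkl","wb"))
    print(n,s["camera_matrix"].tolist(),np.round(-s["R"].T@s["t"],3),np.round(s["R"],2).tolist())
o=ctrl.get_obs(); print(o["time"],o["tcp_pos"],o["tcp_rot"],o["finger_gap"],ctrl.grip_depth)
E
```

```text
pics
scene [[486.45112238908854, 0.0, 280.4071060877194], [0.0, 486.45112238908854, 212.83300056886986], [0.0, 0.0, 1.0]] [ 1.073 -0.614  1.257] [[0.6, 0.8, 0.0], [0.69, -0.51, -0.51], [-0.41, 0.31, -0.86]]
top [[392.10761664937684, 0.0, 272.6677054025515], [0.0, 392.10761664937684, 211.86824842926185], [0.0, 0.0, 1.0]] [ 0.374 -0.177  1.022] [[-0.02, -1.0, 0.01], [-0.99, 0.02, -0.13], [0.13, -0.01, -0.99]]
0.1 [0.15862884 0.52630406 0.23081712] [ 1.45892479e-01  9.89300313e-01 -5.10266568e-04 -1.19658989e-04] 1.0013232116688686 0.0187
```

View pics/scene0.png

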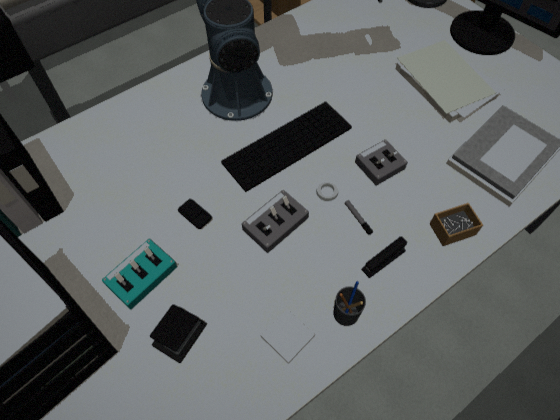

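View pics/top0.png

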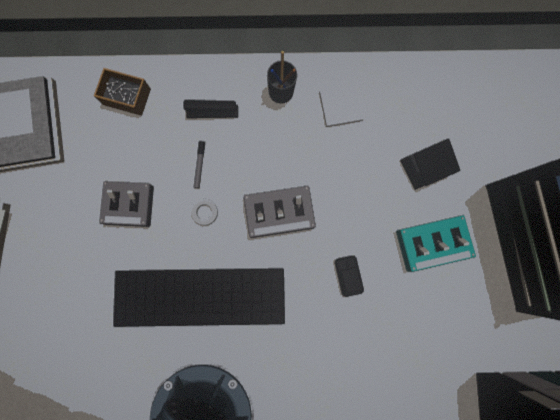

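Grey three-lever box: top view around (280,211), scene view around (276,220). The two-lever box is at (126,203) in the top view, and a turquoise look-alike at (435,243). Next I zoom in and measure.

```bash
cat > h.py <<'E'
import numpy as np
def ray(s,u,v,z):
    K,R,t=s["camera_matrix"],s["R"],s["t"]; c=-R.T@t
    d=R.T@np.linalg.inv(K)@np.array([u,v,1.]); return c+d*(z-c[2])/d[2]
def proj(s,X):
    p=s["camera_matrix"]@(s["R"]@np.asarray(X)+s["t"]); return p[:2]/p[2]
E
python3 - <<'E'
import pickle,cv2,numpy as np
from h import *
s=pickle.load(open("top0.pkl","rb")); im=s["image"]
a=cv2.resize(im[175:250,230:330],None,fx=7,fy=7,interpolation=cv2.INTER_CUBIC); cv2.imwrite("pics/topz.png",a)
b=pickle.load(open("scene0.pkl","rb")); cv2.imwrite("pics/scenez.png",cv2.resize(b["image"][180:260,230:320],None,fx=7,fy=7,interpolation=cv2.INTER_CUBIC))
# top-face points by depth: height 0.04
K,R,t=s["camera_matrix"],s["R"],s["t"]
v,u=np.mgrid[170:255,230:330]; d=s["depth"][170:255,230:330]
P=(np.stack([(u-K[0,2])/K[0,0]*d,(v-K[1,2])/K[1,1]*d,d],-1)-t)@R
m=((P[...,2]>0.033)&(d>0)).astype(np.uint8)
m=cv2.morphologyEx(m,cv2.MORPH_OPEN,np.ones((3,3),np.uint8))
c=max(cv2.findContours(m,0,1)[0],key=cv2.contourArea)
box=cv2.boxPoints(cv2.minAreaRect(c))+[230,170]
W=np.array([ray(s,*p,0.04) for p in box]); print(box.round(1).tolist());print(W.round(4)); print(W.mean(0),[np.linalg.norm(W[i]-W[i-1]) for i in range(4)])
e=[W[i]-W[i-1] for i in range(4)]; print([np.degrees(np.arctan2(x[1],x[0])).round(2) for x in e])
print(np.median(P[m>0],0))
E
```

```text
[[242.5, 194.4], [308.8, 184.4], [315.2, 227.1], [248.9, 237.0]]
[[ 0.5449 -0.1121  0.04  ]
 [ 0.5676 -0.2813  0.04  ]
 [ 0.4582 -0.294   0.04  ]
 [ 0.4363 -0.127   0.04  ]]
[ 0.50174533 -0.20360976  0.04      ] [np.float64(0.10956235723114124), np.float64(0.17075249310712448), np.float64(0.1100857304375815), np.float64(0.1684305248940183)]
[np.float64(7.86), np.float64(-82.35), np.float64(-173.35), np.float64(97.47)]
[ 0.50081804 -0.20290063  0.04057181]
```

View pics/topz.png

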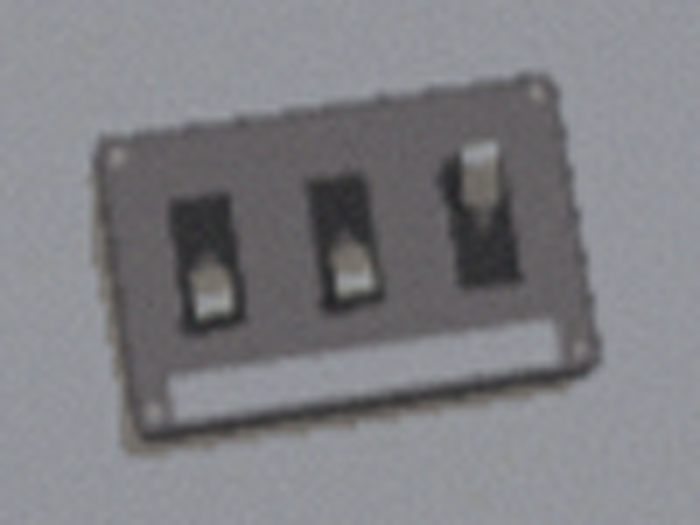

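View pics/scenez.png

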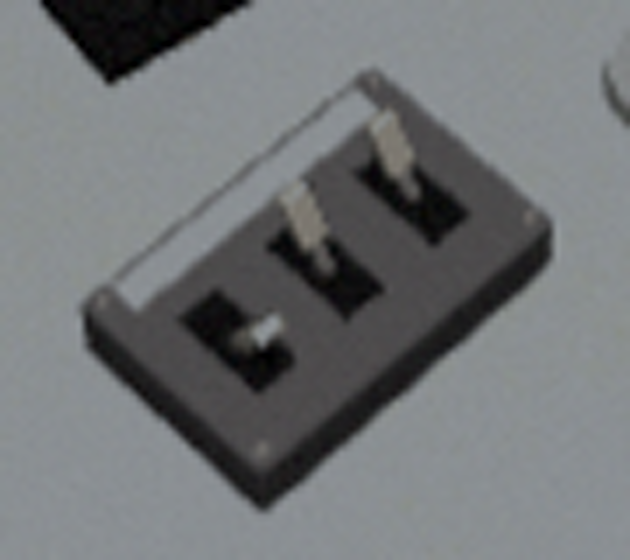

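```bash
python3 - <<'E'
import pickle,cv2,numpy as np
from h import *
yaw=np.radians(7.4); ex=np.array([np.cos(yaw),np.sin(yaw),0]); ey=np.array([-np.sin(yaw),np.cos(yaw),0]); o=np.array([.5014,-.2033,0])
for n,(r0,c0) in dict(top=(175,230),scene=(180,230)).items():
    s=pickle.load(open(n+"0.pkl","rb"))
    im=cv2.imread(f"pics/{'topz' if n=='top' else 'scenez'}.png")
    for x,y in((.055,.085),(.055,-.085),(-.055,.085),(-.055,-.085)):
        p=(proj(s,o+ex*x+ey*y+[0,0,.04])-[c0,r0]+.5)*7-.5; cv2.circle(im,tuple(int(q) for q in p),3,(0,255,0),-1)
    for y in(.05,0,-.05):
        for a,col in((0,(0,0,255)),(.5,(0,255,255)),(1,(255,0,0))):
            X=o+ex*(.004+.042*np.sin(a-.5))+ey*y+[0,0,.04+.042*np.cos(a-.5)]
            p=(proj(s,X)-[c0,r0]+.5)*7-.5; cv2.circle(im,tuple(int(q) for q in p),3,col,-1)
            if n=="top":print(y,a,X.round(4))
    cv2.imwrite(f"pics/{n}_m.png",im)
E
```

```text
0.05 0 [ 0.479  -0.1558  0.0769]
0.05 0.5 [ 0.4989 -0.1532  0.082 ]
0.05 1 [ 0.5189 -0.1506  0.0769]
0 0 [ 0.4854 -0.2054  0.0769]
0 0.5 [ 0.5054 -0.2028  0.082 ]
0 1 [ 0.5253 -0.2002  0.0769]
-0.05 0 [ 0.4918 -0.255   0.0769]
-0.05 0.5 [ 0.5118 -0.2524  0.082 ]
-0.05 1 [ 0.5318 -0.2498  0.0769]
```

View pics/top_m.png

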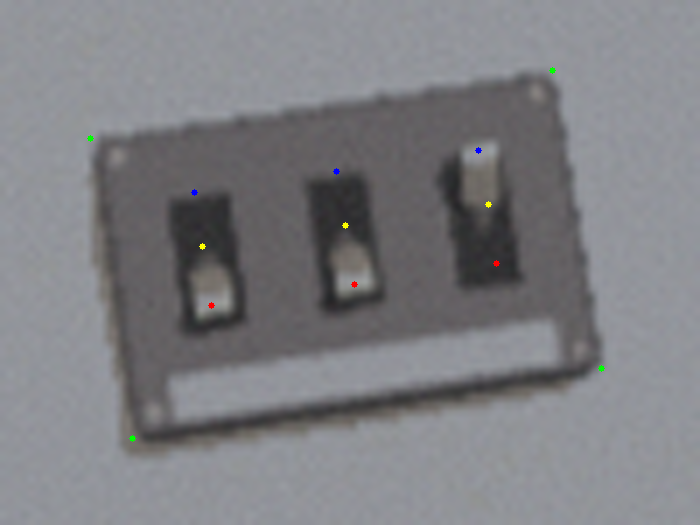

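View pics/scene_m.png

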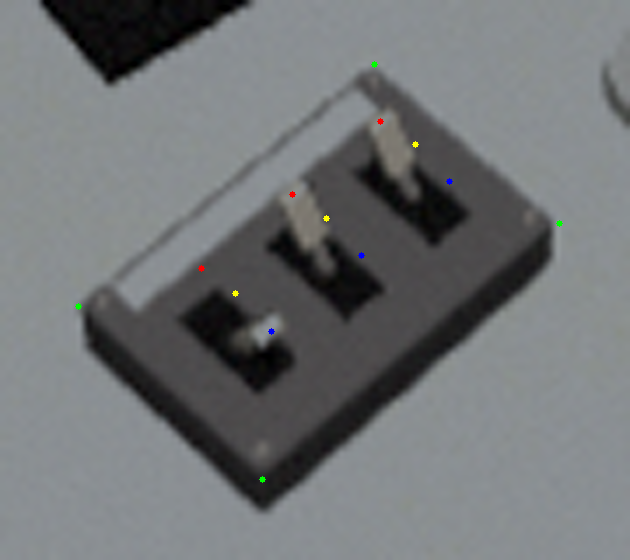

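The model fits both views. The left lever is at the front, the middle is already at the front and the right is already at the back, so only the left has to be pushed. I shut the gripper and turn the tool so that its x lies along the box's −x.

Call:
{"op": "drive_tool", "data": {"increments": "0 0 0 -6 0; 0 0 0 -6 0; 0 0 0 -6 0; 0 0 0 -6.2 0", "grip_force": 20}}

```text
time: 0.43
tcp_pos: [0.1583, 0.5256, 0.2295]
tcp_rot: [-0.071, 0.997, -0.002, -0.001]
contact_force: [-0.1, -0.4, -0.2]
finger_gap: 0.453
```

```bash
cat > w.py <<'E'
from bench import ctrl
import numpy as np
from scipy.spatial.transform import Rotation as Ro
o=ctrl.get_obs(); R=Ro.from_quat(o["tcp_rot"]).as_matrix(); p=np.array(o["tcp_pos"])
y=np.radians(7.4); ex=np.array([np.cos(y),np.sin(y),0]); ey=np.array([-np.sin(y),np.cos(y),0]); b=np.array([.5014,-.2033,0])+ex*.004+ey*.05
print("t",o["time"],"gap",o["finger_gap"],"F",np.round(o["contact_force"],1)); yaw=np.degrees(np.arctan2(R[1,0],R[0,0]))
print("rel left hinge mm",((p-b)@ex*1e3).round(1),((p-b)@ey*1e3).round(1),"z",(p[2]*1e3).round(1),"spin needed",(yaw-187.4+180)%360-180, "tilt",R[2,2])
T=b-ex*.048; T[2]=.2
print("tool cm to start-above",(R.T@(T-p)*100).round(2))
E
python3 w.py
```

```text
t 0.4333 gap 0.45311176767826783 F [-0.1 -0.4 -0.2]
rel left hinge mm -250.4 717.0 z 229.5 spin needed 0.787858124390425 tilt -0.9999919528748946
tool cm to start-above [-19.25 -71.96   3.16]
```

Call:
{"op": "drive_tool", "data": {"increments": "-1 -3.5 0 0 0; -1 -3.8 0 0 0; -1 -3.8 0 0 0; -1 -3.8 0 0 0; -1 -3.8 0 0 0; -1 -3.8 0 0 0; -1 -3.8 0 0 0; -1 -3.8 0 0 0; -1 -3.8 0 0 0; -1 -3.8 0 0 0; -1 -3.8 0 0 0; -1 -3.8 0 0 0"}}

```text
time: 1.43
tcp_pos: [0.347, 0.0814, 0.2281]
tcp_rot: [-0.081, 0.997, -0.002, -0.001]
contact_force: [1.7, 1.5, -0.1]
finger_gap: -0.002
```

```bash
python3 w.py
```

```text
t 1.4333 gap -0.0023344655628611552 F [ 1.7  1.5 -0.1]
rel left hinge mm -120.4 252.2 z 228.1 spin needed 1.9297596129181898 tilt -0.9999861676283899
tool cm to start-above [ -6.39 -25.44   2.91]
```

Call:
{"op": "drive_tool", "data": {"increments": "-0.8 -3.5 0 0 0; -0.8 -3.5 0 0 0; -0.8 -3.5 0.5 0 0; -0.8 -3.5 0.5 0 0; -0.8 -3.5 0.5 0 0; -0.8 -3.5 0.5 0 0; -0.8 -2.5 0.5 1 0; -0.5 -1 0.5 1 0; 0 0 0 0 0; 0 0 0 0 0"}}

```text
time: 2.27
tcp_pos: [0.4491, -0.1714, 0.1968]
tcp_rot: [-0.059, 0.998, -0.002, -0.001]
contact_force: [-1.0, 0.2, 0.4]
finger_gap: -0.001
```

```bash
python3 w.py
```

```text
t 2.2667 gap -0.0009204522797436523 F [-1.   0.2  0.4]
rel left hinge mm -51.8 -11.6 z 196.8 spin needed -0.6707103481234071 tilt -0.9999880389652342
tool cm to start-above [-0.37  1.16 -0.33]
```

Call:
{"op": "drive_tool", "data": {"increments": "-0.2 1.1 0 -0.5 0; 0 0 2 0 0; 0 0 2.5 0 0; 0 0 2.5 0 0; 0 0 2.5 0 0; 0 0 1.5 0 0; 0 0 1 0 0; 0 0 0 0 0; 0 0 0 0 0"}}

```text
time: 3.02
tcp_pos: [0.4481, -0.1472, 0.0765]
tcp_rot: [-0.071, 0.997, -0.002, 0.001]
contact_force: [-0.9, 0.3, 0.9]
finger_gap: 0.001
```

```bash
python3 w.py; python3 - <<'E'
from bench import ctrl
import cv2
s=ctrl.snapshot("scene"); cv2.imwrite("pics/s1.png",cv2.resize(s["image"][130:270,200:360],None,fx=4,fy=4,interpolation=cv2.INTER_CUBIC))
E
```

```text
t 3.0167 gap 0.0010954039016589333 F [-0.9  0.3  0.9]
rel left hinge mm -49.6 12.5 z 76.5 spin needed 0.761461372167048 tilt -0.9999861616888887
tool cm to start-above [ -0.16  -1.31 -12.34]
```

View pics/s1.png

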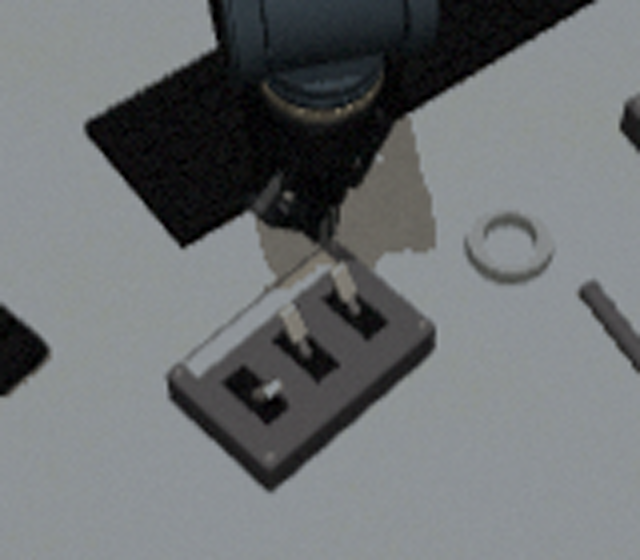

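The tool stands in front of the left lever (scene crop: fingertips about (325,240), lever tip (343,270)), 12 mm too far left. I correct sideways and go lower.

Call:
{"op": "drive_tool", "data": {"increments": "0 -0.6 0 0 0; 0 -0.3 0.5 0 0; 0 0 0.5 0 0; 0 0 0 0 0; 0 0 0 0 0"}}

```text
time: 3.48
tcp_pos: [0.4512, -0.1569, 0.0692]
tcp_rot: [-0.072, 0.997, -0.004, 0.004]
contact_force: [0.5, -0.7, -0.5]
finger_gap: -0.002
```

```bash
python3 w.py
```

```text
t 3.4833 gap -0.0020618473244088807 F [ 0.5 -0.7 -0.5]
rel left hinge mm -47.8 2.4 z 69.2 spin needed 0.8419673507170273 tilt -0.9999438928363649
tool cm to start-above [ -0.06  -0.35 -13.08]
```

Call:
{"op": "drive_tool", "data": {"increments": "0 -0.2 0.5 0 0; 0 0 0.3 0 0; -0.5 0 0 0 0; -0.5 0 0 0 0; -0.5 0 0 0 0; -0.5 0 0 0 0; -0.5 0 0 0 0; 0 0 0 0 0; 0 0 0 0 0"}}

```text
time: 4.23
tcp_pos: [0.4796, -0.1553, 0.0606]
tcp_rot: [-0.072, 0.997, -0.004, 0.004]
contact_force: [-0.5, 0.0, -0.5]
finger_gap: 0.0
```

```bash
python3 w.py
```

```text
t 4.2333 gap 0.00030741504599682653 F [-0.5  0.  -0.5]
rel left hinge mm -19.4 0.4 z 60.6 spin needed 0.8331755971734083 tilt -0.9999414895968541
tool cm to start-above [  2.76  -0.12 -13.96]
```

Call:
{"op": "drive_tool", "data": {"increments": "-0.4 0 0 0 0; -0.4 0 0 0 0; -0.3 0 0 0 0; 0 0 0 0 0; 0 0 0 0 0; 0 0 0 0 0"}}

```text
time: 4.73
tcp_pos: [0.4917, -0.1534, 0.0608]
tcp_rot: [-0.072, 0.997, -0.004, 0.004]
contact_force: [-0.3, 0.0, 0.3]
finger_gap: -0.005
```

```bash
python3 w.py; python3 - <<'E'
from bench import ctrl
import cv2
s=ctrl.snapshot("scene"); cv2.imwrite("pics/s2.png",cv2.resize(s["image"][130:270,200:360],None,fx=4,fy=4,interpolation=cv2.INTER_CUBIC))
E
```

```text
t 4.7333 gap -0.0053694806025190375 F [-0.3  0.   0.3]
rel left hinge mm -7.2 0.7 z 60.8 spin needed 0.8433296980107343 tilt -0.9999400964093224
tool cm to start-above [  3.98  -0.13 -13.95]
```

View pics/s2.png

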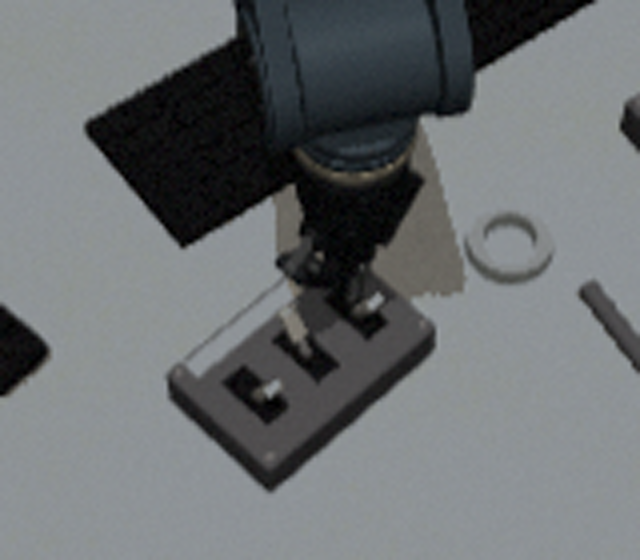

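The left lever (crop about (370,303)) now leans back like the right one at (265,390), and the middle at (293,325) is untouched. I back off forward, then lift.

Call:
{"op": "drive_tool", "data": {"increments": "0.5 0 0 0 0; 1 0 0 0 0; 1 0 0 0 0; 0.5 0 -0.5 0 0; 0 0 -2 0 0; 0 0 -3 0 0; 0 0 -3 0 0; 1 0 -3 0 0; 2 1 -2 0 0; 3 2 0 0 0; 2 1 0 0 0; 0 0 0 0 0"}}

```text
time: 5.78
tcp_pos: [0.363, -0.1283, 0.2025]
tcp_rot: [-0.07, 0.998, -0.004, 0.003]
contact_force: [0.9, -0.1, -0.3]
finger_gap: 0.001
```

Call:
{"op": "drive_tool", "data": {"increments": "0 2 0 0 0; 0 3.5 0 0 0; 0 3.5 0 0 0; 0 3.5 0 0 0; 0 3.5 0 0 0; 0 2 0 0 0; 0 0 0 0 0; 0 0 0 0 0"}}

```text
time: 6.45
tcp_pos: [0.3348, 0.0549, 0.2031]
tcp_rot: [-0.067, 0.998, -0.005, 0.006]
contact_force: [-0.4, -0.3, 0.5]
finger_gap: -0.003
```

```bash
python3 w.py; python3 - <<'E'
from bench import ctrl
import cv2,numpy as np
from h import *
yaw=np.radians(7.4); ex=np.array([np.cos(yaw),np.sin(yaw),0]); ey=np.array([-np.sin(yaw),np.cos(yaw),0]); o=np.array([.5014,-.2033,0])
out=[]
for n,(r0,c0) in dict(top=(175,230),scene=(180,230)).items():
    s=ctrl.snapshot(n); im=cv2.resize(s["image"][r0:r0+80,c0:c0+95],None,fx=4,fy=4,interpolation=cv2.INTER_CUBIC)
    for y in(.05,0,-.05):
        for a,col in((0,(0,0,255)),(1,(255,0,0))):
            X=o+ex*(.004+.042*np.sin(a-.5))+ey*y+[0,0,.04+.042*np.cos(a-.5)]
            p=(proj(s,X)-[c0,r0]+.5)*4-.5; cv2.circle(im,tuple(int(q) for q in p),2,col,-1)
    out.append(im)
cv2.imwrite("pics/f.png",np.hstack(out))
E
```

```text
t 6.45 gap -0.0025682137713711273 F [-0.4 -0.3  0.5]
rel left hinge mm -136.0 227.5 z 203.1 spin needed 0.2968355751446552 tilt -0.9998760502081662
tool cm to start-above [ -8.67 -22.79   0.65]
```

View pics/f.png

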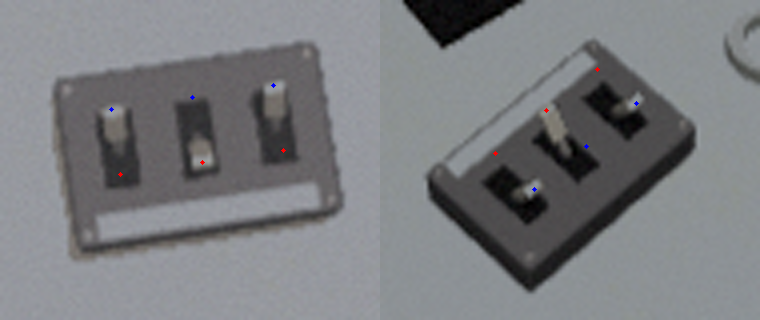

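In both views the left and right lever tips lie on the "fully back" marks and the middle tip on the "fully front" mark, and the robot is clear of the box.

```bash
python3 -c "
from bench import ctrl
print(ctrl.close_job())"
```

```text
the job is handed in; nothing more can be done
None
```

The grey three-lever box is set as asked: left and right levers fully back, middle lever fully front. Only the left lever needed moving. I tipped it to the back with the shut fingers, backed off clear of the box and handed the job in at about 6.5 s of the 38 s allowed.

In my last pictures, all three lever tips lay on their predicted end positions in both camera views. The force readings I took stayed below about 2.5 N. On the way down the tool stood 12 mm too far to the left; I corrected that before touching the lever. No check failed or disagreed.

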